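# Stow the amber vial and click the sample case shut

## Robot

A 6-joint arm with a two-finger parallel gripper is mounted at the origin on the work surface. World frame = base frame: x ahead of the robot, y to its left, z up, the work surface at z = 0. Lengths are in m, angles in rad, forces in N, time in s.
With the tool pointing down it reaches from about 0.275 to 0.725 m from the base axis. Payload 5.6 kg.
Tool frame: the origin (TCP) lies at the very end of the fingers, on their centre line; the grasp point (between the pads) lies grip_point_offset behind it (grip_point_offset is the distance from the TCP to the grasp point, in m); z points along the fingers, y is the line along which they close (so a half turn about z gives the same grasp; the last joint's range is limited). The gripper opens to 85 mm and grips with 20 to 120 N. Pads are 22 mm wide; open, the fingers measure 114 mm over their backs; the gripper's body (76 mm by 85 mm) begins 54 mm behind the grasp point. The pads swing forward as they close: fully open they stand 13 mm farther back than shut.
Start: joints at [-1.057, 0.255, 0.108, 0, -1.424, -0.285], TCP at [0.125, -0.536, 0.231] pointing down, gripper open.
Joint ranges: [-2.95, 2.95], [-1.21, 1.97], [-1.09, 1.5], [-2.87, 1.71], [-2.94, -0.07], [-3.05, 3.05]. Speed limits (rad/s): [2.57, 2.57, 3.14, 3.14, 3.14, 3.14].

## Interface

Orientations are given as [roll, pitch, yaw] about the fixed x, y, z axes, in that order (R = Rz(yaw) Ry(pitch) Rx(roll)).
In Python, from cell import * gives the robot as it stands.
- The arm moves only by the tool move_arm, never from a script. Its argument "steps" is a list of rows, each a list of 5 numbers: the opening, from 0 (shut) to 1 (fully open), then the shift along the tool's x, y, z in m, then the turn about the tool's z in degrees. In form: [[jaw, x, y, z, roll], ...]. A call has 1 to 10 rows; each row shifts and turns the commanded pose from where the row before left it, along the tool's axes as they then stand; what a row does not reach is not made up. A row lasts 1/12 s, in which the tool goes at most 41.7 mm and 7.16 degrees, less where a joint would pass 70% of its speed; a pose out of reach is approached as far as the arm can. A call is refused whole if a number of a shift passes 0.0417 or a number of a turn 7.16, either way. A call with a gripper value outside its range is refused whole. The fingers move at their own pace and stop on an object; the grip force is fixed at half the most. Time passes only in rows, so rows that do not move let the fingers close. It gives the time, the measured TCP pose, the force, the opening and the grip force at its end, in the units of the state.
- get_state(): the state, without advancing time (a new reading comes with each control period).
- grab_frame(name): name is "scene" or "side" or "wrist"; returns (picture, depth): 420x560x3 uint8, red, green, blue; 420x560 float32, m along the optical axis (not along the pixel's ray), 0 where there is no reading.
- camera_info(name): a dict with "camera_matrix" (3x3 intrinsics, pixels), "extrinsics" (4x4, takes a point from camera to world coordinates). Camera axes: x right, y up, looking along -z (the intrinsics and any distortion apply to the point x, -y, -z); pixel columns grow to the right and rows downward; lengths in m; the calibration is good to about 2 mm. A picture is of the moment at which its call begins: read the wrist's pose just before it. camera_info takes no time and is no camera call; for the wrist camera it gives the pose at the moment of the call.
- sign_off(): hands the job in; it is judged then, once.
The state is a dict: "time": time; "joints": joint angles; "dq": joint speeds; "tau": joint torques, N m; "eef_pos": TCP position; "orientation": TCP orientation; "ft_force": force on the tool from outside, world axes, zero at the start; "moment": the same for the moment, N m; "width": finger opening in m; "grip_force": force on a finger pad.
Only numpy, scipy, OpenCV 4.12 (cv2) and the standard library are available. Lean on these libraries where they do the work, as an engineer would, in place of code of your own. Each camera call takes 0.05 s, during which the arm holds its last target. There are 200 camera calls.

## Task

Stand the white-capped amber vial in the empty well of the blue sample case, setting it down rather than dropping it. Then swing the lid over and press its free edge, marked by an orange patch, down past the spring catch until it clicks and stays shut by itself. There is glass inside: go by feel and never load the lid with more than 15 N, and leave everything else on the bench as it is.

Things in the scene. Friction and masses are not known exactly. Their poses are not given: they have to be found in the camera images.
- vial: the vial to stow: amber glass, white cap, paper label band; 28 mm diameter, 64 mm high, straight glass body up to 50 mm, then a 24 mm diameter cap; 45 g or so; origin at the centre of its underside, z up its axis; stands upright. It stands on the bench among two others of the same shape.
- case: blue sample case fixed to the bench, 130 (its x) by 190 (its y) by 80 mm high, walls 5 mm, open on top; origin: centre of its underside. Hinge along its +x rim, catch in the middle of its -x wall. A black insert (top 28 mm above the bench) has three wells 32 mm in diameter, 20 mm deep, at x = -10, y = -55, 0, +55 mm; that at +55 is empty, vials stand in the others (27 mm clear between neighbours).
- well (a point): centre of the floor of the empty well, 8 mm above the bench; a vial fully in stands on it. Axes as the case's.
- lid (a joint): angle of the lid, rad: about 0 shut (-0.06 to 0.06 when latched), 1.3 to 1.7 standing open. A light spring lifts the lid back up past 1.3 whenever it is not latched (about 0.7 N at the free edge when nearly shut; lid 90 g), so it must be followed down in contact.
- lid_press (a point): middle of the orange patch (22 by 60 mm) on the lid's outer (upper) face, 118 mm from the hinge, over the catch. Moves with the lid; z is the lid's outward normal, -x points from the hinge to the free edge. The lid is a plate 190 mm wide, 5 mm thick, reaching 145 mm from the hinge; an orange tongue 50 mm wide hangs 22 mm below its free edge, a spring hook behind it.
- catch (a point): point at the middle of the -x wall, 81 mm above the bench, by the steel catch bar. The lid's spring hook meets the bar some 7 mm before home; passing it takes about 7 to 12 N on the orange patch, then the force drops to nothing (click) and 1 to 2 mm on are hard stops. Bar and stops together sit up to 6.5 mm higher or lower from start to start, which this point does not show: feel for the click.
- lid_hinge (a point): middle of the hinge axis, 87 mm above the bench, 65 mm in +x from the case's centre; the axis runs along the case's y. It lies in the plane of the lid's inner (lower) face. Moves with the lid: axes as lid_press.
- vial_blue: bystander: clear vial, blue cap; 28 mm diameter, 64 mm high, straight glass body up to 50 mm, then a 24 mm diameter cap; 45 g or so; origin at the centre of its underside, z up its axis; stands upright
- vial_black: bystander: green vial, black cap; 28 mm diameter, 64 mm high, straight glass body up to 50 mm, then a 24 mm diameter cap; 45 g or so; origin at the centre of its underside, z up its axis; stands upright
- stored1: bystander in the middle well of the case: clear vial, blue cap; 28 mm diameter, 64 mm high, straight glass body up to 50 mm, then a 24 mm diameter cap; 45 g or so; origin at the centre of its underside, z up its axis; stands upright
- stored2: bystander in the well at y = -55 mm of the case: green vial, black cap; 28 mm diameter, 64 mm high, straight glass body up to 50 mm, then a 24 mm diameter cap; 45 g or so; origin at the centre of its underside, z up its axis; stands upright
- reagent1: bystander: large amber bottle, green label, 90 mm diameter, 210 mm high; origin at the centre of its underside
- reagent2: bystander: amber bottle, pink label, 80 mm diameter, 190 mm high; origin at the centre of its underside
- beaker: bystander: glass beaker, 70 mm diameter, 90 mm high; origin at the centre of its underside

How it is judged:
On the way, in this order (a step that is already met when the one before it is completed fails the run):
1. the amber vial stands fully in the empty well, let go, the lid still open (horizontal distance between vial and well below 0.005 m and z of vial in the frame of well between -0.004 and 0.004 m and angle between vial's own z axis and vertical below 0.1 rad and value of joint lid above 0.8 rad and contact force between the fingers and vial below 0.1 N), for 0.2 s.
2. the lid is down past its catch and the robot has let go of it (value of joint lid below 0.08 rad and contact force between each of the fingers, the arm and lid below 0.1 N), for 0.3 s.
At the end, for the whole second after the job is handed in: The amber vial stands upright (within 0.1 rad) on the floor of the empty well (within 5 mm sideways, 4 mm in height), at rest, and the lid is held shut by its catch (lid angle below 0.08 rad, at rest) with nothing touching it (horizontal distance between vial and well below 0.005 m and z of vial in the frame of well between -0.004 and 0.004 m and angle between vial's own z axis and vertical below 0.1 rad and value of joint lid below 0.08 rad and not (velocity of joint lid above 0.05 rad/s) and linear speed of vial below 0.02 m/s).
It fails at once if the lid was loaded with more than 15 N (contact force between any of the fingers, the arm and lid above 15 N).
It fails at once if the amber vial was dropped (falling free faster than 0.6 m/s, some 18 mm) (linear speed of vial above 0.6 m/s and contact force between the fingers and vial below 0.05 N).
It fails at once if the amber vial was tipped over (angle between vial's own z axis and vertical above 0.8 rad).
It fails at once if a bystander was moved by more than 25 mm or tipped (distance of any of vial_blue, vial_black, stored1, stored2, reagent1, reagent2, beaker from where it was at the start of the episode above 0.025 m or angle between any of vial_blue, vial_black, stored1, stored2, reagent1, reagent2, beaker's own z axis and vertical above 0.3 rad).
It also fails if it takes over 72 s, if anything falls off the work surface, if the arm or the gripper's body presses on something with over 40 N, if the wrist force passes 120 N, or if a joint passes its speed limit or range.

## Working session

There is one attempt and no reset: what is moved stays moved. The work goes in short steps, Python scripts to look and compute and a tool call to move; the robot and the scene stay as the last step left them, time stands still between calls to the robot, and variables do not carry over. Pictures are saved under pics/ and viewed, at most 10 in all, crops included, and the job is handed in when it is done.

Besides the shell and the picture viewer there is one more tool, called after ">>>" in YAML: its name, and indented under it one key for each argument. move_arm: Moves the arm, as the interface text tells. Its arguments: {"type":"object","properties":{"steps":{"type":"array","items":{"type":"array","items":{"type":"number"}}}},"required":["steps"]}

```bash
mkdir -p pics; ls; python3 - <<'E'
from cell import *
import cv2, numpy as np
s=get_state(); print(s); 
try: print(grip_point_offset)
except Exception as e: print(e)
for n in ["scene","side"]:
    p,d=grab_frame(n); cv2.imwrite(f"pics/{n}0.png",p[:,:,::-1]); np.savez(f"pics/{n}0.npz",p=p,d=d,K=camera_info(n)["camera_matrix"],E=camera_info(n)["extrinsics"])
    print(n,camera_info(n))
E
```

```text
pics
{'time': 0.0, 'joints': array([-1.05738484e+00,  2.55741524e-01,  1.06999335e-01, -4.56680697e-04,
       -1.42391893e+00, -2.84609036e-01]), 'dq': array([-0.00106265, -0.00175846, -0.0010817 ,  0.00066636, -0.00037805,
       -0.00021491]), 'tau': array([ 4.95356726e-04, -3.86623657e+01,  2.37938762e+01,  5.36520347e+00,
       -6.09209077e-03,  2.37701720e-06]), 'eef_pos': array([ 0.12468534, -0.53516363,  0.23039939]), 'orientation': array([ 3.13967605e+00, -9.01349546e-05, -2.91285737e+00]), 'ft_force': array([-0.0125509 , -0.06918319, -0.26672423]), 'moment': array([-0.01677493,  0.04459806, -0.04363786]), 'grip_force': 0.0, 'width': 0.08555806475126364}
0.0187
scene {'camera_matrix': array([[488.10207923,   0.        , 273.45199184],
       [  0.        , 488.10207923, 211.26317944],
       [  0.        ,   0.        ,   1.        ]]), 'extrinsics': array([[-0.56615319, -0.55111792,  0.61297603,  1.27305217],
       [ 0.82420867, -0.38955399,  0.41100822,  0.34390618],
       [ 0.01227326,  0.73791377,  0.6747834 ,  0.82713408],
       [ 0.        ,  0.        ,  0.        ,  1.        ]])}
side {'camera_matrix': array([[434.82645627,   0.        , 279.6827124 ],
       [  0.        , 434.82645627, 207.01418833],
       [  0.        ,   0.        ,   1.        ]]), 'extrinsics': array([[ 9.85442355e-01,  8.86092709e-02, -1.45092254e-01,
         4.77989363e-01],
       [-1.70009867e-01,  5.13102798e-01, -8.41321677e-01,
        -9.11029269e-01],
       [-1.01658679e-04,  8.53741129e-01,  5.20697680e-01,
         5.75955963e-01],
       [ 0.00000000e+00,  0.00000000e+00,  0.00000000e+00,
         1.00000000e+00]])}
```

View pics/scene0.png

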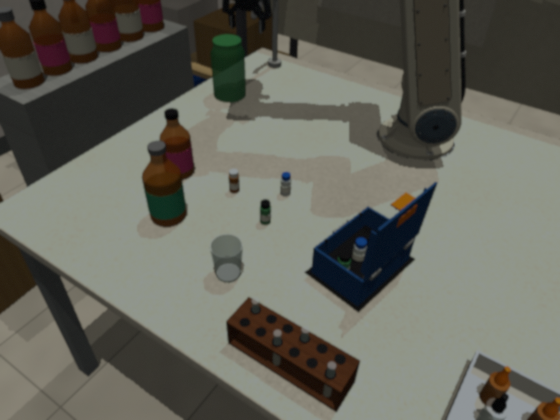

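View pics/side0.png

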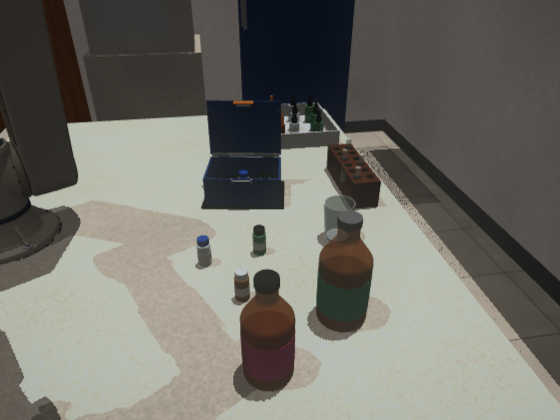

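Scene shows the amber vial at (234,181), the blue-capped one at (286,184), the black-capped one at (265,212) and the case around (365,255). Its lid stands up on the +y side, so case x ≈ world +y. In the side view the amber vial is at (242,285) and the catch wall faces the camera at (245,190).

```bash
cat > h.py <<'E'
import numpy as np, cv2
def cloud(p,d,K,E):
    v,u=np.indices(d.shape); X=np.stack([(u-K[0,2])/K[0,0]*d,-(v-K[1,2])/K[1,1]*d,-d],-1)
    return X@E[:3,:3].T+E[:3,3]
def load(n):
    z=np.load(f"pics/{n}.npz"); return z['p'],z['d'],cloud(z['p'],z['d'],z['K'],z['E'])
def top(W,d,c,h,r=.03):
    m=(d>0)&(np.hypot(W[...,0]-c[0],W[...,1]-c[1])<r)&(abs(W[...,2]-h)<.004)
    P=W[m]; return len(P),P.mean(0).round(4),(P.min(0).round(4),P.max(0).round(4)) if len(P) else None
E
python3 - <<'E'
from h import *
for n,px in [("scene0",dict(amber=(234,173),blue=(286,176),black=(265,203),st1=(361,241),beaker=(227,243),r1=(157,148),r2=(172,115))),("side0",dict(amber=(242,272),blue=(203,240),black=(259,230),st1=(243,173),r1=(350,218),r2=(267,279)))]:
    p,d,W=load(n)
    for k,(u,v) in px.items():
        q=W[v-1:v+3,u-1:u+2].reshape(-1,3); c=np.median(q,0); print(n,k,c.round(3))
        if k[:2] in('am','bl'): print('   top',top(W,d,c,.064))
    hsv=cv2.cvtColor(p,cv2.COLOR_RGB2HSV); b=(hsv[...,0]>100)&(hsv[...,0]<130)&(hsv[...,1]>120)&(d>0)
    reg=b&(W[...,0]>.2)&(W[...,0]<.8)&(abs(W[...,1])<.35)
    for lo,hi in [(.076,.084),(.10,.12),(.16,.18),(.2,.24)]:
        P=W[reg&(W[...,2]>lo)&(W[...,2]<hi)]
        if len(P)>5: print(n,lo,len(P),cv2.minAreaRect(P[:,:2].astype(np.float32)),cv2.fitLine(P[:,:2].astype(np.float32),cv2.DIST_L2,0,.01,.01).ravel().round(4))
    o=(hsv[...,0]<18)&(hsv[...,1]>150)&(hsv[...,2]>100)&(W[...,2]>.1)&(d>0)&(abs(W[...,0]-.45)<.25)&(abs(W[...,1])<.3)
    if o.any(): print('orange',o.sum(),W[o].mean(0).round(3),W[o].min(0).round(3),W[o].max(0).round(3))
E
```

```text
scene0 amber [ 0.517 -0.285  0.061]
   top (44, array([ 0.5139, -0.29  ,  0.0622]), (array([ 0.4998, -0.3014,  0.06  ]), array([ 0.525 , -0.2782,  0.0649])))
scene0 blue [ 0.452 -0.17   0.061]
   top (40, array([ 0.4469, -0.1738,  0.0622]), (array([ 0.4354, -0.1867,  0.0601]), array([ 0.4578, -0.1628,  0.0658])))
scene0 black [ 0.569 -0.153  0.062]
   top (53, array([ 0.5648, -0.1557,  0.0626]), (array([ 0.5508, -0.1674,  0.0601]), array([ 0.5748, -0.1442,  0.0664])))
scene0 st1 [0.556 0.092 0.071]
scene0 beaker [ 0.722 -0.146  0.062]
scene0 r1 [ 0.691 -0.354  0.209]
scene0 r2 [ 0.546 -0.45   0.186]
scene0 0.076 287 ((0.5603048801422119, 0.10396725684404373), (0.13302381336688995, 0.1895052194595337), 78.53423309326172) [0.9762 0.2167 0.5992 0.0733]
scene0 0.1 291 ((0.5770392417907715, 0.16111530363559723), (0.020579015836119652, 0.17804376780986786), 79.27864837646484) [ 0.975  -0.2222  0.5956  0.1648]
scene0 0.16 333 ((0.5766830444335938, 0.164474219083786), (0.01957303285598755, 0.17830458283424377), 79.06696319580078) [ 0.9757 -0.219   0.5942  0.1682]
scene0 0.2 515 ((0.576072454
[... 598 characters left out ...]
ray([ 0.5509, -0.1725,  0.0601]), array([ 0.5744, -0.1462,  0.0657])))
side0 st1 [0.554 0.082 0.071]
side0 r1 [ 0.682 -0.372  0.21 ]
side0 r2 [ 0.537 -0.468  0.19 ]
side0 0.076 85 ((0.5557391047477722, 0.09521858394145966), (0.12530769407749176, 0.18763147294521332), 81.34013366699219) [ 0.969  -0.2469  0.5836  0.0617]
side0 0.16 139 ((0.6057325601577759, 0.1607867181301117), (0.01711134798824787, 0.10802143067121506), 73.34296417236328) [ 0.9786 -0.2059  0.615   0.1592]
side0 0.2 465 ((0.5708932876586914, 0.16718336939811707), (0.02136901021003723, 0.18481917679309845), 77.40750122070312) [ 0.9826 -0.1859  0.6076  0.1632]
orange 59 [0.568 0.162 0.231] [0.544 0.148 0.23 ] [0.592 0.178 0.233]
```

>>> move_arm:
  steps:
    - [1, -0.036, 0.0123, 0, 0]
    - [1, -0.036, 0.0123, 0, 0]
    - [1, -0.036, 0.0123, 0, 0]
    - [1, -0.036, 0.0123, 0, 0]
    - [1, -0.036, 0.0123, 0, 0]
    - [1, -0.036, 0.0123, 0, 0]
    - [1, -0.036, 0.0123, 0, 0]
    - [1, -0.036, 0.0123, 0, 0]
    - [1, -0.036, 0.0123, 0, 0]
    - [1, -0.036, 0.0123, 0, 0]

```text
time: 0.93
eef_pos: [0.4487, -0.3327, 0.231]
orientation: [3.141, -0.0, -2.913]
ft_force: [0.6, -1.1, 0.4]
width: 0.0853
grip_force: 0.0
```

>>> move_arm:
  steps:
    - [1, -0.036, 0.0123, 0, 0]
    - [1, -0.036, 0.0123, 0, 0]
    - [1, 0, 0, 0, 6.4]
    - [1, 0, 0, 0, 6.4]
    - [1, 0, 0, 0, 6.4]
    - [1, 0, 0, 0, 6.4]
    - [1, 0, 0, 0, 0]
    - [1, 0, 0, 0, 0]

```text
time: 1.6
eef_pos: [0.5119, -0.2938, 0.2309]
orientation: [3.141, -0.001, 2.927]
ft_force: [0.7, -0.1, -0.2]
width: 0.0851
grip_force: 0.0
```

```bash
cat >> h.py <<'E'
from cell import *
def snap(name,out):
    i=camera_info(name); p,d=grab_frame(name)
    cv2.imwrite(f"pics/{out}.png",p[:,:,::-1]); np.savez(f"pics/{out}.npz",p=p,d=d,K=i["camera_matrix"],E=i["extrinsics"])
    return p,d,cloud(p,d,np.array(i["camera_matrix"]),np.array(i["extrinsics"]))
def st():
    s=get_state(); print('t',s['time'],'pos',s['eef_pos'].round(4),'rpy',s['orientation'].round(4),'F',s['ft_force'].round(2),'w',round(s['width'],4),'g',s['grip_force'],'q',s['joints'].round(2)); return s
def totool(s,dw):
    from scipy.spatial.transform import Rotation as R
    return R.from_euler('xyz',s['orientation']).inv().apply(dw).round(4)
E
python3 - <<'E'
from h import *
s=st(); p,d,W=snap("wrist","w1"); print(camera_info("wrist"))
print(top(W,d,(.513,-.293),.064)); 
m=(d>0)&(abs(W[...,2])<.01); print(np.median(W[m][:,2]))
E
```

```text
t 1.6 pos [ 0.5119 -0.2938  0.2309] rpy [ 3.1414e+00 -8.0000e-04  2.9269e+00] F [ 0.7  -0.11 -0.22] w 0.0851 g 0.0 q [-0.26  0.34  0.22 -0.   -1.45 -1.53]
{'camera_matrix': array([[321.54644462,   0.        , 276.72131646],
       [  0.        , 321.54644462, 204.43163249],
       [  0.        ,   0.        ,   1.        ]]), 'extrinsics': array([[ 2.12587597e-01, -9.39919106e-01, -2.67130283e-01,
         4.43921637e-01],
       [ 9.77141508e-01,  2.04211222e-01,  5.90952668e-02,
        -2.79742532e-01],
       [-9.93768704e-04, -2.73587008e-01,  9.61846745e-01,
         3.74488280e-01],
       [ 0.00000000e+00,  0.00000000e+00,  0.00000000e+00,
         1.00000000e+00]])}
(447, array([ 0.5122, -0.2944,  0.0647]), (array([ 0.501 , -0.3059,  0.0606]), array([ 0.5239, -0.2829,  0.067 ])))
0.0008918547935344301
```

View pics/w1.png

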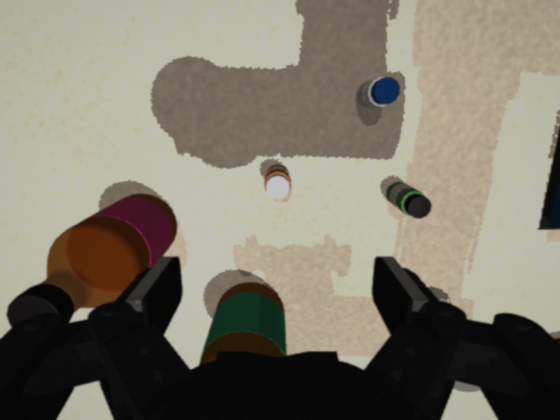

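The wrist view shows the white cap at (278,185) with nothing between the fingers. The cloud puts it at (0.512, −0.294), top at 0.065, which agrees with the other views. Descending to grasp.

>>> move_arm:
  steps:
    - [1, 0, 0, 0.04, 0]
    - [1, 0, 0, 0.04, 0]
    - [1, 0, 0, 0.04, 0]
    - [1, 0, 0, 0.03, 0]
    - [1, 0, 0, 0.025, 0]
    - [1, 0, 0, 0.02, 0]
    - [1, 0, 0, 0.011, 0]
    - [1, 0, 0, 0, 0]

```text
time: 2.32
eef_pos: [0.5102, -0.2933, 0.0227]
orientation: [3.141, -0.005, 2.925]
ft_force: [-0.7, 1.1, 0.7]
width: 0.0854
grip_force: 0.0
```

>>> move_arm:
  steps:
    - [0, 0, 0, 0, 0]
    - [0, 0, 0, 0, 0]
    - [0, 0, 0, 0, 0]
    - [0, 0, 0, 0, 0]
    - [0, 0, 0, 0, 0]
    - [0, 0, 0, 0, 0]
    - [0, 0, 0, 0, 0]
    - [0, 0, 0, 0, 0]

```text
time: 2.98
eef_pos: [0.5128, -0.2942, 0.0265]
orientation: [-3.141, 0.002, 2.924]
ft_force: [-0.8, 1.4, 5.9]
width: 0.0262
grip_force: 59.0
```

>>> move_arm:
  steps:
    - [0, 0, 0, -0.01, 0]
    - [0, 0, 0, -0.02, 0]
    - [0, 0, 0, -0.03, 0]
    - [0, 0, 0, -0.035, 0]
    - [0, 0, 0, -0.035, 0]
    - [0, 0, 0, -0.025, 0]
    - [0, 0, 0, -0.015, 0]
    - [0, 0, 0, 0, 0]
    - [0, 0, 0, 0, 0]

```text
time: 3.73
eef_pos: [0.5122, -0.2939, 0.1962]
orientation: [3.141, 0.002, 2.923]
ft_force: [0.5, -0.4, -1.3]
width: 0.0261
grip_force: 59.0
```

```bash
python3 - <<'E'
from h import *
s=st(); z=np.load('pics/side0.npz'); p,d,W=snap("side","s2"); 
# crop around vial
c=np.array([.512,-.294,.19]); E=np.array(camera_info('side')['extrinsics']);K=np.array(camera_info('side')['camera_matrix'])
q=E[:3,:3].T@(c-E[:3,3]); u=int(K[0,0]*q[0]/-q[2]+K[0,2]); v=int(K[1,2]-K[1,1]*q[1]/-q[2]); print(u,v)
p2,d2,W2=snap("wrist","w2")
a=cv2.resize(p[max(v-100,0):v+100,u-100:u+100],(400,400)); b=cv2.resize(p2[100:300,180:380],(400,400))
cv2.imwrite('pics/c2.png',np.hstack([a,b])[:,:,::-1])
dw=np.array([.503,.103,s['eef_pos'][2]])-s['eef_pos']; print(dw,totool(s,dw))
E
```

```text
t 3.7333 pos [ 0.5122 -0.2939  0.1962] rpy [3.1413e+00 1.8000e-03 2.9235e+00] F [ 0.48 -0.37 -1.27] w 0.0261 g 58.97604167461395 q [-0.26  0.35  0.15 -0.   -1.37 -1.53]
236 212
[-0.00921163  0.39686645  0.        ] [ 0.0949  0.3855 -0.    ]
```

View pics/c2.png

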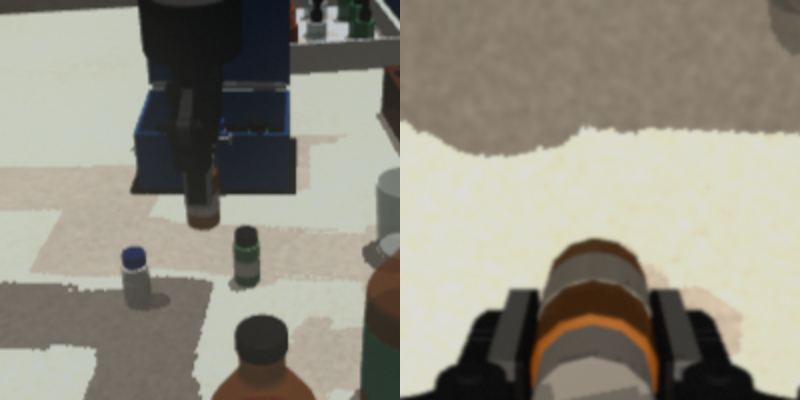

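The vial is held upright by its body, cap just above the pads. I'll stop short of the case to measure the well from the wrist.

>>> move_arm:
  steps:
    - [0, 0.0045, 0.0184, 0, 0]
    - [0, 0.0095, 0.0386, 0, 0]
    - [0, 0.0095, 0.0386, 0, 0]
    - [0, 0.0095, 0.0386, 0, 0]
    - [0, 0.0095, 0.0386, 0, 0]
    - [0, 0.0095, 0.0386, 0, 0]
    - [0, 0.0095, 0.0386, 0, 0]
    - [0, 0.004, 0.0184, 0, 0]
    - [0, 0, 0, 0, 0]
    - [0, 0, 0, 0, 0]

```text
time: 4.67
eef_pos: [0.5054, -0.0168, 0.1941]
orientation: [-3.141, -0.002, 2.926]
ft_force: [-0.6, -0.6, -0.7]
width: 0.0261
grip_force: 59.1
```

```bash
python3 - <<'E'
from h import *
s=st(); p,d,W=snap("wrist","w3")
m=(d>0)
# vial bottom in hand?  heights
for lo,hi in [(.076,.084)]:
    hsv=cv2.cvtColor(p,cv2.COLOR_RGB2HSV); b=(hsv[...,0]>100)&(hsv[...,0]<130)&(hsv[...,1]>120)
    P=W[m&b&(W[...,2]>lo)&(W[...,2]<hi)&(abs(W[...,1]-.1)<.15)&(abs(W[...,0]-.56)<.15)].astype(np.float32); print(len(P),cv2.minAreaRect(P[:,:2]),P.min(0),P.max(0))
# insert-top plane holes: points near z .028 vs .008
R=m&(abs(W[...,0]-.503)<.03)&(abs(W[...,1]-.103)<.03)
print(np.histogram(W[R][:,2],bins=np.arange(-.005,.09,.005)))
fl=R&(W[...,2]<.02); print('floor',fl.sum(),W[fl].mean(0),W[fl].min(0),W[fl].max(0))
for c,n in [((.556,.091),'st1'),((.61,.079),'st2')]: print(n,top(W,d,c,.072,.025))
E
```

```text
t 4.6667 pos [ 0.5054 -0.0168  0.1941] rpy [-3.1405e+00 -2.4000e-03  2.9259e+00] F [-0.6  -0.62 -0.73] w 0.0261 g 59.14064168930054 q [ 0.28  0.18 -0.08 -0.   -1.31 -2.06]Traceback (most recent call last):
  File "<stdin>", line 7, in <module>
cv2.error: OpenCV(4.12.0) /io/opencv/modules/imgproc/src/convhull.cpp:143: error: (-215:Assertion failed) total >= 0 && (depth == CV_32F || depth == CV_32S) in function 'convexHull'
```

View pics/w3.png

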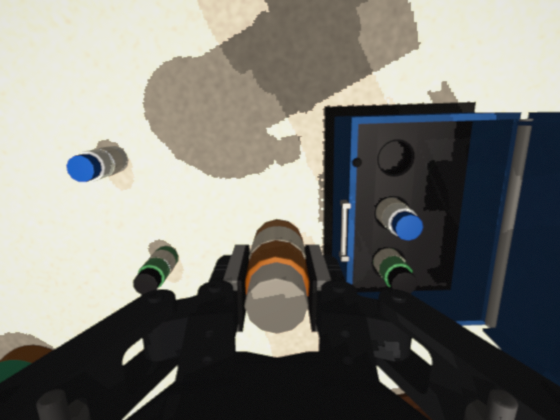

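The wrist view shows the empty well at (395,156), stored vials at (405,222) and (395,270), and the lid on the right, standing about upright. The case is aligned with the image axes.

```bash
python3 - <<'E'
from h import *
z=np.load('pics/w3.npz');p,d,K,E=z['p'],z['d'],z['K'],z['E'];W=cloud(p,d,K,E)
def ray(u,v,h):
    r=E[:3,:3]@np.array([(u-K[0,2])/K[0,0],-(v-K[1,2])/K[1,1],-1]); return E[:3,3]+r*(h-E[2,3])/r[2]
print('valid',(d[120:300,330:520]>0).mean(), W[156,395],W[130,395],W[190,375])
g=cv2.cvtColor(p,cv2.COLOR_RGB2GRAY)
win=W[130:185,372:420]; fl=(win[...,2]<.022)&(d[130:185,372:420]>0)
v,u=np.nonzero(fl); print('low px',fl.sum(),u.min()+372,u.max()+372,v.min()+130,v.max()+130)
cn=max(cv2.findContours(fl.astype(np.uint8),cv2.RETR_EXTERNAL,cv2.CHAIN_APPROX_NONE)[0],key=cv2.contourArea)
cn=cn.reshape(-1,2)+[372,130]
Q=np.array([ray(a,b,.028)[:2] for a,b in cn],np.float32); print('well circle (top)',cv2.minEnclosingCircle(Q))
for c,n in [((.556,.091),'st1'),((.61,.079),'st2')]: print(n,top(W,d,c,.072,.03))
hsv=cv2.cvtColor(p,cv2.COLOR_RGB2HSV); b=(hsv[...,0]>100)&(hsv[...,0]<130)&(hsv[...,1]>120)&(d>0)&(abs(W[...,2]-.08)<.004)&(W[...,0]>.44)&(W[...,1]>.02)
P=W[b].astype(np.float32);print(len(P)); 
if len(P): print(cv2.minAreaRect(P[:,:2]))
# rim pixel corners at h=.08
for uv in [(353,118),(520,114),(351,290)]: print(uv,ray(*uv,.08))
E
```

```text
valid 0.9963742690058479 [0.50401171 0.10571923 0.00853004] [0.47558984 0.10155032 0.02974508] [0.52918495 0.07605372 0.02838759]
low px 781 378 409 141 173
well circle (top) ((0.5009936690330505, 0.09789236634969711), 0.015673812478780746)
st1 (589, array([0.5547, 0.0884, 0.0724]), (array([0.5435, 0.0771, 0.0681]), array([0.567 , 0.1011, 0.0747])))
st2 (458, array([0.6072, 0.0789, 0.0724]), (array([0.5977, 0.0672, 0.0681]), array([0.6203, 0.0902, 0.0743])))
3949Traceback (most recent call last):
  File "<stdin>", line 15, in <module>
cv2.error: OpenCV(4.12.0) /io/opencv/modules/imgproc/src/convhull.cpp:143: error: (-215:Assertion failed) total >= 0 && (depth == CV_32F || depth == CV_32S) in function 'convexHull'
```

>>> move_arm:
  steps:
    - [0, 0.0036, 0.014, 0, 0]
    - [0, 0.0072, 0.0279, 0, 0]
    - [0, 0.0072, 0.0279, 0, 0]
    - [0, 0.0072, 0.0279, 0, 0]
    - [0, 0.0034, 0.0139, 0, 0]
    - [0, 0, 0, 0.03, 0]
    - [0, 0, 0, 0.03, 0]
    - [0, 0, 0, 0.02, 0]
    - [0, 0, 0, 0, 0]
    - [0, 0, 0, 0, 0]

```text
time: 5.55
eef_pos: [0.502, 0.096, 0.1146]
orientation: [-3.139, -0.002, 2.922]
ft_force: [-0.6, -0.9, 0.3]
width: 0.0263
grip_force: 59.2
```

```bash
python3 - <<'E'
from h import *
s=st(); dw=np.array([.5015,.0983,s['eef_pos'][2]])-s['eef_pos']; print(totool(s,dw))
p,d,W=snap("wrist","w4")
for c,n in [((.556,.091),'st1'),((.61,.079),'st2'),((.502,.098),'cap')]: print(n,top(W,d,c,.072 if n!='cap' else s['eef_pos'][2]+.038,.03))
p,d,W=snap("scene","sc4")
P=W[(d>0)&(abs(W[...,2]-.2)<.02)&(abs(W[...,0]-.58)<.12)&(abs(W[...,1]-.16)<.08)]; print(len(P),P.mean(0))
E
```

```text
t 5.55 pos [0.502  0.096  0.1146] rpy [-3.1392e+00 -2.0000e-03  2.9223e+00] F [-0.57 -0.9   0.26] w 0.0263 g 59.15031015872955 q [ 0.5   0.25 -0.21  0.   -1.12 -2.29]
[ 0.001   0.0022 -0.    ]
st1 (0, array([nan, nan, nan]), None)
st2 (0, array([nan, nan, nan]), None)
cap (4059, array([0.5   , 0.0955, 0.1528]), (array([0.485 , 0.0736, 0.1486]), array([0.5164, 0.1255, 0.1566])))
1166 [0.5623624  0.15072606 0.2017936 ]h.py:9: RuntimeWarning: Mean of empty slice.
  P=W[m]; return len(P),P.mean(0).round(4),(P.min(0).round(4),P.max(0).round(4)) if len(P) else None
  ret = um.true_divide(
```

>>> move_arm:
  steps:
    - [0, 0.001, 0.002, 0, 0]
    - [0, 0, 0, 0.015, 0]
    - [0, 0, 0, 0.02, 0]
    - [0, 0, 0, 0.012, 0]
    - [0, 0, 0, 0.007, 0]
    - [0, 0, 0, 0, 0]
    - [0, 0, 0, 0, 0]
    - [0, 0, 0, 0, 0]

```text
time: 6.32
eef_pos: [0.5028, 0.0999, 0.0626]
orientation: [3.14, 0.002, 2.924]
ft_force: [0.1, -0.4, -0.5]
width: 0.0262
grip_force: 59.1
```

```bash
python3 - <<'E'
from h import *
s=st(); dw=np.array([.5015,.0983,s['eef_pos'][2]])-s['eef_pos']; print(totool(s,dw))
E
```

```text
t 6.3167 pos [0.5028 0.0999 0.0626] rpy [3.1404e+00 2.1000e-03 2.9238e+00] F [ 0.09 -0.44 -0.52] w 0.0262 g 59.142311811447144 q [ 0.5   0.3  -0.28  0.   -0.98 -2.29]
[ 0.0009 -0.0019 -0.    ]
```

>>> move_arm:
  steps:
    - [0, 0.0008, -0.0016, 0.002, 0]
    - [0, 0, 0, 0, 0]
    - [0, 0, 0, 0, 0]
    - [0, 0, 0, 0, 0]
    - [0, 0, 0, 0, 0]
    - [0, 0, 0, 0, 0]

```text
time: 6.82
eef_pos: [0.5008, 0.0982, 0.0594]
orientation: [3.142, 0.0, 2.924]
ft_force: [0.8, 0.0, -1.1]
width: 0.0263
grip_force: 59.1
```

```bash
python3 - <<'E'
from h import *
s=st(); dw=np.array([.5015,.0983,s['eef_pos'][2]])-s['eef_pos']; print(totool(s,dw))
E
```

```text
t 6.8167 pos [0.5008 0.0982 0.0594] rpy [3.1415e+00 1.0000e-04 2.9236e+00] F [ 0.78  0.04 -1.15] w 0.0263 g 59.14256930351257 q [ 0.5   0.3  -0.29  0.   -0.98 -2.29]
[-0.0007  0.0002  0.    ]
```

Within 1 mm. Lowering gently and watching force.

>>> move_arm:
  steps:
    - [0, -0.0003, 0.0002, 0.003, 0]
    - [0, 0, 0, 0.003, 0]
    - [0, 0, 0, 0.002, 0]
    - [0, 0, 0, 0.002, 0]
    - [0, 0, 0, 0, 0]
    - [0, 0, 0, 0, 0]

```text
time: 7.32
eef_pos: [0.5009, 0.0983, 0.0491]
orientation: [-3.141, -0.0, 2.924]
ft_force: [0.0, 0.2, -0.3]
width: 0.026
grip_force: 59.1
```

>>> move_arm:
  steps:
    - [0, 0, 0, 0.003, 0]
    - [0, 0, 0, 0.003, 0]
    - [0, 0, 0, 0.003, 0]
    - [0, 0, 0, 0.002, 0]
    - [0, 0, 0, 0, 0]
    - [0, 0, 0, 0, 0]

```text
time: 7.82
eef_pos: [0.5009, 0.0983, 0.0381]
orientation: [-3.141, -0.0, 2.924]
ft_force: [-0.2, -0.4, 0.2]
width: 0.026
grip_force: 59.1
```

>>> move_arm:
  steps:
    - [0, 0, 0, 0.001, 0]
    - [0, 0, 0, 0.001, 0]
    - [0, 0, 0, 0.001, 0]
    - [0, 0, 0, 0, 0]
    - [0, 0, 0, 0, 0]

```text
time: 8.23
eef_pos: [0.501, 0.0983, 0.0352]
orientation: [-3.141, -0.0, 2.924]
ft_force: [-0.6, -0.5, -1.0]
width: 0.0261
grip_force: 59.1
```

>>> move_arm:
  steps:
    - [0, 0, 0, 0.001, 0]
    - [0, 0, 0, 0.001, 0]
    - [0, 0, 0, 0, 0]
    - [0, 0, 0, 0, 0]

```text
time: 8.57
eef_pos: [0.5014, 0.0984, 0.0345]
orientation: [3.141, 0.001, 2.924]
ft_force: [-3.1, -0.2, 8.6]
width: 0.0261
grip_force: 60.4
```

>>> move_arm:
  steps:
    - [0, 0, 0, 0.001, 0]
    - [0, 0, 0, 0, 0]
    - [0, 0, 0, 0, 0]
    - [0, 0, 0, 0, 0]

```text
time: 8.9
eef_pos: [0.5015, 0.0984, 0.0344]
orientation: [3.141, 0.002, 2.924]
ft_force: [-5.2, 0.1, 15.0]
width: 0.0258
grip_force: 61.0
```

>>> move_arm:
  steps:
    - [0, 0, 0, -0.002, 0]
    - [0, 0, 0, 0, 0]
    - [0.5, 0, 0, 0, 0]
    - [0.5, 0, 0, 0, 0]
    - [0.5, 0, 0, 0, 0]
    - [0.5, 0, 0, 0, 0]
    - [0.5, 0, 0, 0, 0]
    - [0.5, 0, 0, 0, 0]

```text
time: 9.57
eef_pos: [0.5039, 0.1008, 0.0357]
orientation: [3.137, 0.005, 2.925]
ft_force: [0.5, 7.7, 4.3]
width: 0.0425
grip_force: 3.7
```

>>> move_arm:
  steps:
    - [0.5, 0, 0, -0.004, 0]
    - [0.5, 0, 0, -0.008, 0]
    - [0.5, 0, 0, -0.015, 0]
    - [0.5, 0, 0, -0.03, 0]
    - [0.5, 0, 0, -0.03, 0]
    - [0.5, 0, 0, -0.04, 0]
    - [0.5, 0, 0, -0.04, 0]
    - [0.5, 0, 0, -0.04, 0]
    - [0.5, 0, 0, -0.03, 0]
    - [0.5, 0, 0, 0, 0]

```text
time: 10.4
eef_pos: [0.5034, 0.0981, 0.2789]
orientation: [3.136, 0.011, 2.923]
ft_force: [0.4, -0.4, -0.0]
width: 0.0426
grip_force: 0.0
```

```bash
python3 - <<'E'
from h import *
s=st(); p,d,W=snap("wrist","w5")
print('amber',top(W,d,(.5015,.098),.072,.02)); print('st1',top(W,d,(.5547,.0884),.072,.02))
p,d,W=snap("scene","sc5")
hsv=cv2.cvtColor(p,cv2.COLOR_RGB2HSV)
b=(hsv[...,0]>100)&(hsv[...,0]<130)&(hsv[...,1]>120)&(d>0)&(abs(W[...,0]-.58)<.13)&(W[...,1]>.12)&(W[...,1]<.22)
a=np.radians(78.5); ex=np.array([np.cos(a),np.sin(a)]); w=np.array([.5013,.098])
X=(W[...,:2]-w)@ex-.010; Y=(W[...,:2]-w)@np.array([-ex[1],ex[0]])+.055
for lo in (.10,.13,.16,.19,.21,.22):
    m=b&(W[...,2]>lo)&(W[...,2]<lo+.02)
    if m.any(): print(lo,m.sum(),'caseX',np.percentile(X[m],[5,50,95]).round(4),'Y',np.percentile(Y[m],[2,98]).round(3), 'line',cv2.fitLine(W[m][:,:2].astype(np.float32),cv2.DIST_L2,0,.01,.01).ravel().round(3))
print('zmax',np.percentile(W[b][:,2],99.5))
o=(hsv[...,0]<18)&(hsv[...,1]>150)&(hsv[...,2]>100)&(W[...,2]>.1)&(d>0)&(abs(W[...,0]-.55)<.1)&(abs(W[...,1]-.15)<.1)
print('orange',o.sum(),X[o].min(),X[o].max(),Y[o].mean(),W[o][:,2].min(),W[o][:,2].max())
E
```

```text
t 10.4 pos [0.5034 0.0981 0.2789] rpy [3.1364 0.0109 2.9233] F [ 0.39 -0.41 -0.02] w 0.0426 g 0.0 q [ 0.5   0.16  0.11  0.   -1.51 -2.29]
amber (358, array([0.5007, 0.0981, 0.0727]), (array([0.4896, 0.0866, 0.0682]), array([0.5128, 0.1097, 0.0753])))
st1 (328, array([0.5549, 0.0891, 0.0727]), (array([0.5439, 0.0777, 0.0687]), array([0.5672, 0.1007, 0.0747])))
0.1 293 caseX [0.0623 0.0757 0.0773] Y [-0.094  0.081] line [ 0.975 -0.221  0.595  0.165]
0.13 300 caseX [0.0671 0.077  0.0786] Y [-0.094  0.082] line [ 0.977 -0.212  0.59   0.168]
0.16 330 caseX [0.067  0.0785 0.0799] Y [-0.094  0.083] line [ 0.977 -0.215  0.592  0.169]
0.19 241 caseX [0.0669 0.0797 0.0817] Y [-0.094  0.088] line [ 0.978 -0.206  0.603  0.167]
0.21 279 caseX [0.0781 0.0809 0.0825] Y [-0.094  0.084] line [ 0.982 -0.187  0.586  0.173]
0.22 277 caseX [0.0773 0.0807 0.0825] Y [-0.092  0.084] line [ 0.983 -0.185  0.584  0.174]
zmax 0.2322263824802516
orange 197 0.05428018571441121 0.07562257453878077 0.0006877943866173838 0.22883212838337974 0.23572705015690665
```

The vial is seated: its cap top is at 0.0727, the same as the stored one, at (0.501, 0.098). The lid stands at about 1.6 rad. Crossing above it to its back side with the fingers shut.

>>> move_arm:
  steps:
    - [0.5, -0.007, 0, -0.01, 0]
    - [0.3, -0.012, 0.01, 0, 0]
    - [0.2, -0.012, 0.02, 0, 0]
    - [0, -0.012, 0.025, 0, 0]
    - [0, -0.012, 0.025, 0, 0]
    - [0, 0, 0.025, 0, 0]
    - [0, 0, 0.02, 0, 0]
    - [0, 0, 0.015, 0, 0]
    - [0, 0, 0, 0, 0]
    - [0, 0, 0, 0, 0]

```text
time: 11.33
eef_pos: [0.5844, 0.2233, 0.2792]
orientation: [-3.139, -0.003, 2.924]
ft_force: [0.0, -0.2, -0.6]
width: -0.0003
grip_force: 0.0
```

```bash
cat >> h.py <<'E'
A=np.radians(77.8); EX=np.array([np.cos(A),np.sin(A)]); EY=np.array([-EX[1],EX[0]]); WELL=np.array([.5013,.098])
def case(p): q=np.asarray(p)[:2]-WELL; return np.array([q@EX-.010,q@EY+.055,p[2]]).round(4)
E
python3 - <<'E'
from h import *
s=st(); print('case',case(s['eef_pos']))
p,d,W=snap("wrist","w6")
p,d,W=snap("scene","sc6")
E
```

```text
t 11.3333 pos [0.5844 0.2233 0.2792] rpy [-3.1387e+00 -3.0000e-03  2.9244e+00] F [ 0.01 -0.24 -0.57] w -0.0003 g 0.0 q [ 0.61  0.41  0.45 -0.   -1.61 -2.4 ]
case [0.13   0.0003 0.2792]
```

View pics/w6.png

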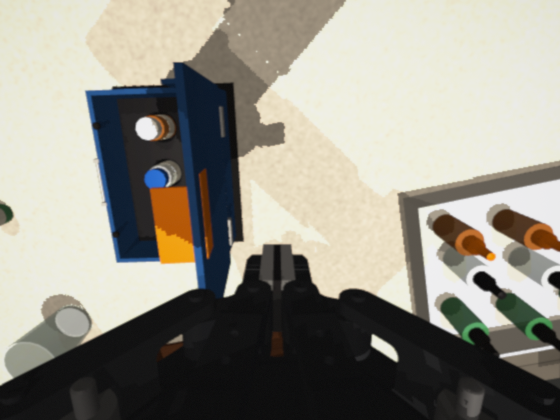

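The view shows the white-capped vial in its well at (155,128), the orange patch on the lid's outer face at (207,213), and the shut fingers right of the lid at (277,265).

```bash
python3 - <<'E'
from h import *
p,d,W=load('w6')
hsv=cv2.cvtColor(p,cv2.COLOR_RGB2HSV); m=(hsv[...,0]<20)&(hsv[...,1]>180)&(hsv[...,2]>80)&(d>0)
m[:, :198]=0; m[:,216:]=0; m[:165]=0; m[262:]=0
P=np.array([case(q) for q in W[m]]); print(len(P),np.percentile(P,[2,50,98],axis=0).round(4))
E
```

```text
505 [[ 0.0782 -0.0264  0.1972]
 [ 0.0794  0.0031  0.2089]
 [ 0.0804  0.0311  0.2172]]
```

>>> move_arm:
  steps:
    - [0, 0, 0, 0.01, 0]
    - [0, 0, 0, 0.02, 0]
    - [0, 0, 0, 0.02, 0]
    - [0, 0, 0, 0.012, 0]
    - [0, 0, -0.01, 0, 0]
    - [0, 0, -0.01, 0, 0]
    - [0, 0, 0, 0, 0]
    - [0, 0, 0, 0, 0]
    - [0, 0, 0, 0, 0]

```text
time: 12.18
eef_pos: [0.5811, 0.2032, 0.2208]
orientation: [3.14, 0.002, 2.923]
ft_force: [0.2, 0.5, 0.3]
width: -0.0
grip_force: 0.0
```

>>> move_arm:
  steps:
    - [0, 0, -0.002, 0, 0]
    - [0, 0, -0.002, 0, 0]
    - [0, 0, -0.002, 0, 0]
    - [0, 0, -0.002, 0, 0]
    - [0, 0, -0.002, 0, 0]
    - [0, 0, -0.002, 0, 0]
    - [0, 0, -0.002, 0, 0]
    - [0, 0, -0.002, 0, 0]
    - [0, 0, -0.002, 0, 0]
    - [0, 0, -0.002, 0, 0]

```text
time: 13.02
eef_pos: [0.5763, 0.1839, 0.2193]
orientation: [3.142, 0.0, 2.924]
ft_force: [-0.6, 0.6, 0.1]
width: 0.0
grip_force: 0.1
```

>>> move_arm:
  steps:
    - [0, 0, -0.002, 0, 0]
    - [0, 0, -0.002, 0, 0]
    - [0, 0, -0.002, 0, 0]
    - [0, 0, -0.002, 0, 0]
    - [0, 0, -0.003, 0, 0]
    - [0, 0, -0.003, 0, 0]
    - [0, 0, -0.003, 0, 0]
    - [0, 0, -0.003, 0, 0]

```text
time: 13.68
eef_pos: [0.5719, 0.1642, 0.2193]
orientation: [3.142, 0.0, 2.924]
ft_force: [-1.3, 1.4, 0.5]
width: 0.0001
grip_force: 0.1
```

```bash
cat > th.py <<'E'
from h import *
def lid():
    s=st(); print('case',case(s['eef_pos']))
    p,d,W=snap("scene","lid"); C=np.stack([(W[...,:2]-WELL)@EX-.010,(W[...,:2]-WELL)@EY+.055,W[...,2]],-1)
    hsv=cv2.cvtColor(p,cv2.COLOR_RGB2HSV)
    m=(hsv[...,0]>100)&(hsv[...,0]<130)&(hsv[...,1]>120)&(d>0)&(abs(C[...,1])<.09)&(C[...,2]>.1)&(C[...,0]>-.15)&(C[...,0]<.12)
    print('lid X,Z pct',np.percentile(C[m][:,0],[1,50,99]).round(4),np.percentile(C[m][:,2],[1,50,99.5]).round(4),m.sum())
    i=C[m][:,2]>np.percentile(C[m][:,2],95); t=C[m][i].mean(0); print('top',t.round(4),'theta~',np.arctan2(t[2]-.087,.065-t[0]))
lid()
E
python3 th.py
```

```text
t 13.6833 pos [0.5719 0.1642 0.2193] rpy [3.1416 0.     2.9236] F [-1.35  1.42  0.52] w 0.0001 g 0.06286578239610208 q [ 0.54  0.35  0.21 -0.   -1.43 -2.33]
case [ 0.0697 -0.      0.2193]
lid X,Z pct [0.048  0.066  0.0852] [0.1012 0.159  0.3088] 2319
top [ 0.0696 -0.0317  0.2541] theta~ 1.5985182749991298
```

>>> move_arm:
  steps:
    - [0, 0, -0.0045, 0.0011, 0]
    - [0, 0, -0.0045, 0.0011, 0]
    - [0, 0, -0.0045, 0.0011, 0]
    - [0, 0, -0.0045, 0.0011, 0]
    - [0, 0, -0.0045, 0.0011, 0]
    - [0, 0, -0.0049, 0.0017, 0]
    - [0, 0, -0.0049, 0.0017, 0]
    - [0, 0, -0.0049, 0.0017, 0]
    - [0, 0, -0.0049, 0.0017, 0]
    - [0, 0, -0.0049, 0.0017, 0]

```text
time: 14.57
eef_pos: [0.5617, 0.1182, 0.2051]
orientation: [-3.142, -0.0, 2.924]
ft_force: [0.5, -0.5, 0.5]
width: -0.0001
grip_force: 0.1
```

```bash
python3 th.py; python3 - <<'E'
import cv2; p=cv2.imread('pics/lid.png'); cv2.imwrite('pics/lidc.png',cv2.resize(p[100:320,270:500],None,fx=2.5,fy=2.5))
E
```

```text
t 14.5667 pos [0.5617 0.1182 0.2051] rpy [-3.1416e+00 -1.0000e-04  2.9236e+00] F [ 0.54 -0.5   0.52] w -0.0001 g 0.09862896404229105 q [ 0.48  0.31  0.12 -0.   -1.38 -2.27]
case [2.250e-02 2.000e-04 2.051e-01]
lid X,Z pct [0.0095 0.0421 0.0696] [0.1011 0.1523 0.2749] 3317
top [ 0.0232 -0.0223  0.2333] theta~ 1.2926480220238883
```

View pics/lidc.png

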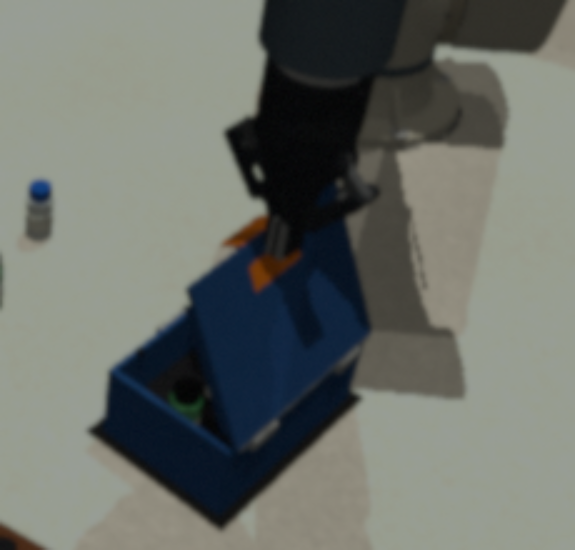

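The picture shows the shut fingers at (280,245) resting on the orange patch, with the lid following down. Continuing along the arc.

>>> move_arm:
  steps:
    - [0, 0, -0.0045, 0.0027, 0]
    - [0, 0, -0.0045, 0.0027, 0]
    - [0, 0, -0.0045, 0.0027, 0]
    - [0, 0, -0.0045, 0.0027, 0]
    - [0, 0, -0.0045, 0.0027, 0]
    - [0, 0, -0.0039, 0.0035, 0]
    - [0, 0, -0.0039, 0.0035, 0]
    - [0, 0, -0.0039, 0.0035, 0]
    - [0, 0, -0.0039, 0.0035, 0]
    - [0, 0, -0.0039, 0.0035, 0]

```text
time: 15.45
eef_pos: [0.5527, 0.0773, 0.1738]
orientation: [3.142, -0.0, 2.924]
ft_force: [0.6, 0.6, 0.5]
width: -0.0001
grip_force: 0.1
```

>>> move_arm:
  steps:
    - [0, 0, -0.0031, 0.0042, 0]
    - [0, 0, -0.0031, 0.0042, 0]
    - [0, 0, -0.0031, 0.0042, 0]
    - [0, 0, -0.0031, 0.0042, 0]
    - [0, 0, -0.0031, 0.0042, 0]
    - [0, 0, -0.0017, 0.0035, 0]
    - [0, 0, -0.0017, 0.0035, 0]
    - [0, 0, -0.0017, 0.0035, 0]
    - [0, 0, -0.0017, 0.0035, 0]
    - [0, 0, -0.0017, 0.0035, 0]

```text
time: 16.28
eef_pos: [0.5476, 0.0542, 0.1355]
orientation: [3.141, 0.0, 2.924]
ft_force: [0.2, -0.4, -0.2]
width: -0.0003
grip_force: 0.2
```

```bash
python3 th.py
```

```text
t 16.2833 pos [0.5476 0.0542 0.1355] rpy [3.1414e+00 2.0000e-04 2.9237e+00] F [ 0.19 -0.42 -0.16] w -0.0003 g 0.20046885838382877 q [ 0.38  0.3  -0.07 -0.   -1.19 -2.17]
case [-0.0431  0.0005  0.1355]
lid X,Z pct [-0.06    0.0013  0.0481] [0.1003 0.1162 0.2212] 3194
top [-0.0395 -0.018   0.1671] theta~ 0.6541157219833598
```

>>> move_arm:
  steps:
    - [0, 0, -0.001, 0.002, 0]
    - [0, 0, -0.001, 0.002, 0]
    - [0, 0, -0.001, 0.002, 0]
    - [0, 0, -0.001, 0.002, 0]
    - [0, 0, -0.001, 0.002, 0]
    - [0, 0, -0.001, 0.002, 0]
    - [0, 0, -0.001, 0.002, 0]
    - [0, 0, -0.001, 0.002, 0]
    - [0, 0, 0, 0.002, 0]
    - [0, 0, 0, 0, 0]

```text
time: 17.17
eef_pos: [0.5456, 0.0462, 0.1173]
orientation: [-3.141, -0.001, 2.923]
ft_force: [-1.5, 0.6, 0.5]
width: -0.0002
grip_force: 0.1
```

>>> move_arm:
  steps:
    - [0, 0, 0, 0.001, 0]
    - [0, 0, 0, 0.001, 0]
    - [0, 0, 0, 0.001, 0]
    - [0, 0, 0, 0.001, 0]
    - [0, 0, 0, 0.001, 0]
    - [0, 0, 0, 0, 0]

```text
time: 17.67
eef_pos: [0.5458, 0.0464, 0.1126]
orientation: [-3.142, -0.0, 2.924]
ft_force: [0.6, -0.6, 0.5]
width: -0.0002
grip_force: 0.2
```

>>> move_arm:
  steps:
    - [0, 0, 0, 0.0005, 0]
    - [0, 0, 0, 0.0005, 0]
    - [0, 0, 0, 0, 0]

```text
time: 17.92
eef_pos: [0.5458, 0.0464, 0.1117]
orientation: [-3.142, 0.0, 2.924]
ft_force: [0.2, 0.1, 0.0]
width: -0.0
grip_force: 0.2
```

>>> move_arm:
  steps:
    - [0, 0, 0, 0.001, 0]
    - [0, 0, 0, 0.001, 0]
    - [0, 0, 0, 0, 0]
    - [0, 0, 0, 0, 0]

```text
time: 18.25
eef_pos: [0.5458, 0.0465, 0.1097]
orientation: [3.142, -0.0, 2.924]
ft_force: [0.2, -0.4, 0.9]
width: -0.0
grip_force: 0.2
```

>>> move_arm:
  steps:
    - [0, 0, 0, 0.0005, 0]
    - [0, 0, 0, 0.0005, 0]
    - [0, 0, 0, 0, 0]
    - [0, 0, 0, 0, 0]

```text
time: 18.58
eef_pos: [0.5458, 0.0464, 0.1087]
orientation: [-3.142, -0.0, 2.924]
ft_force: [-0.7, 0.2, 1.4]
width: 0.0
grip_force: 0.2
```

```bash
python3 th.py
```

```text
t 18.5833 pos [0.5458 0.0464 0.1087] rpy [-3.1416e+00 -1.0000e-04  2.9236e+00] F [-0.72  0.17  1.36] w 0.0 g 0.17082178910641233 q [ 0.37  0.32 -0.12 -0.   -1.13 -2.16]
case [-0.051   0.0006  0.1087]
lid X,Z pct [-0.0697 -0.0238  0.0153] [0.1001 0.1036 0.2035] 1604
top [-0.03   -0.0111  0.1637] theta~ 0.6791177966607751
```

Following at r ≈ 116 mm. Now half-millimetre steps, one call per turn pair.

>>> move_arm:
  steps:
    - [0, 0, 0, 0.0005, 0]
    - [0, 0, 0, 0.0005, 0]
    - [0, 0, 0, 0, 0]
    - [0, 0, 0, 0, 0]

```text
time: 18.97
eef_pos: [0.5458, 0.0464, 0.1078]
orientation: [3.142, 0.0, 2.924]
ft_force: [0.4, 0.2, -0.6]
width: 0.0003
grip_force: 0.2
```

>>> move_arm:
  steps:
    - [0, 0, 0, 0.0005, 0]
    - [0, 0, 0, 0, 0]
    - [0, 0, 0, 0, 0]

```text
time: 19.22
eef_pos: [0.5459, 0.0464, 0.1073]
orientation: [3.142, 0.0, 2.924]
ft_force: [-0.4, -1.0, 0.9]
width: 0.0
grip_force: 0.2
```

>>> move_arm:
  steps:
    - [0, 0, 0, 0.0005, 0]
    - [0, 0, 0, 0, 0]
    - [0, 0, 0, 0, 0]

```text
time: 19.47
eef_pos: [0.5458, 0.0464, 0.1068]
orientation: [3.142, 0.0, 2.924]
ft_force: [0.1, -0.4, 0.4]
width: 0.0005
grip_force: 0.2
```

>>> move_arm:
  steps:
    - [0, 0, 0, 0.0005, 0]
    - [0, 0, 0, 0, 0]
    - [0, 0, 0, 0, 0]

```text
time: 19.72
eef_pos: [0.5458, 0.0464, 0.1063]
orientation: [-3.142, -0.0, 2.924]
ft_force: [0.7, 0.8, 0.2]
width: -0.0001
grip_force: 0.2
```

>>> move_arm:
  steps:
    - [0, 0, 0, 0.0005, 0]
    - [0, 0, 0, 0, 0]
    - [0, 0, 0, 0, 0]

```text
time: 19.97
eef_pos: [0.5458, 0.0464, 0.1057]
orientation: [-3.142, -0.0, 2.924]
ft_force: [0.1, -0.0, 0.8]
width: -0.0001
grip_force: 0.2
```

>>> move_arm:
  steps:
    - [0, 0, 0, 0.0005, 0]
    - [0, 0, 0, 0, 0]
    - [0, 0, 0, 0, 0]

```text
time: 20.22
eef_pos: [0.5458, 0.0464, 0.1053]
orientation: [3.142, -0.0, 2.924]
ft_force: [0.7, -0.1, 0.3]
width: -0.0
grip_force: 0.2
```

>>> move_arm:
  steps:
    - [0, 0, 0, 0.0005, 0]
    - [0, 0, 0, 0, 0]
    - [0, 0, 0, 0, 0]

```text
time: 20.47
eef_pos: [0.5458, 0.0464, 0.1048]
orientation: [3.142, -0.0, 2.924]
ft_force: [0.3, -0.7, 0.4]
width: 0.0
grip_force: 0.2
```

>>> move_arm:
  steps:
    - [0, 0, 0, 0.0005, 0]
    - [0, 0, 0, 0, 0]
    - [0, 0, 0, 0, 0]

```text
time: 20.72
eef_pos: [0.5458, 0.0464, 0.1043]
orientation: [-3.142, -0.0, 2.924]
ft_force: [-0.2, -0.3, 0.6]
width: 0.0003
grip_force: 0.2
```

>>> move_arm:
  steps:
    - [0, 0, 0, 0.0005, 0]
    - [0, 0, 0, 0, 0]
    - [0, 0, 0, 0, 0]

```text
time: 20.97
eef_pos: [0.5458, 0.0464, 0.1037]
orientation: [-3.142, -0.0, 2.924]
ft_force: [0.4, -0.5, 0.1]
width: -0.0001
grip_force: 0.2
```

>>> move_arm:
  steps:
    - [0, 0, 0, 0.0005, 0]
    - [0, 0, 0, 0, 0]
    - [0, 0, 0, 0, 0]

```text
time: 21.22
eef_pos: [0.5458, 0.0464, 0.1033]
orientation: [-3.142, -0.0, 2.924]
ft_force: [-0.1, 0.3, -0.0]
width: 0.0
grip_force: 0.2
```

>>> move_arm:
  steps:
    - [0, 0, 0, 0.0005, 0]
    - [0, 0, 0, 0, 0]
    - [0, 0, 0, 0, 0]

```text
time: 21.47
eef_pos: [0.5458, 0.0464, 0.1027]
orientation: [-3.142, -0.0, 2.924]
ft_force: [-0.2, -0.3, 0.2]
width: -0.0001
grip_force: 0.2
```

>>> move_arm:
  steps:
    - [0, 0, 0, 0.0005, 0]
    - [0, 0, 0, 0, 0]
    - [0, 0, 0, 0, 0]

```text
time: 21.72
eef_pos: [0.5458, 0.0464, 0.1022]
orientation: [-3.142, -0.0, 2.924]
ft_force: [-0.1, -1.3, -0.4]
width: 0.0002
grip_force: 0.2
```

>>> move_arm:
  steps:
    - [0, 0, 0, 0.0005, 0]
    - [0, 0, 0, 0, 0]
    - [0, 0, 0, 0, 0]

```text
time: 21.97
eef_pos: [0.5458, 0.0464, 0.1017]
orientation: [-3.142, -0.0, 2.924]
ft_force: [0.0, -0.7, -0.0]
width: -0.0003
grip_force: 0.2
```

>>> move_arm:
  steps:
    - [0, 0, 0, 0.0005, 0]
    - [0, 0, 0, 0, 0]
    - [0, 0, 0, 0, 0]

```text
time: 22.22
eef_pos: [0.5458, 0.0464, 0.1013]
orientation: [3.142, -0.0, 2.924]
ft_force: [-0.1, -0.3, 0.3]
width: 0.0002
grip_force: 0.2
```

>>> move_arm:
  steps:
    - [0, 0, 0, 0.0005, 0]
    - [0, 0, 0, 0, 0]
    - [0, 0, 0, 0, 0]

```text
time: 22.47
eef_pos: [0.5458, 0.0464, 0.1008]
orientation: [3.142, -0.0, 2.924]
ft_force: [-0.3, -0.6, -0.1]
width: 0.0003
grip_force: 0.2
```

>>> move_arm:
  steps:
    - [0, 0, 0, 0.0005, 0]
    - [0, 0, 0, 0, 0]
    - [0, 0, 0, 0, 0]

```text
time: 22.72
eef_pos: [0.5458, 0.0464, 0.1003]
orientation: [-3.142, -0.0, 2.924]
ft_force: [-0.7, -0.3, 0.8]
width: 0.0001
grip_force: 0.2
```

>>> move_arm:
  steps:
    - [0, 0, 0, 0.0005, 0]
    - [0, 0, 0, 0, 0]
    - [0, 0, 0, 0, 0]

```text
time: 22.97
eef_pos: [0.5458, 0.0464, 0.0997]
orientation: [-3.142, -0.0, 2.924]
ft_force: [0.4, -0.2, 0.3]
width: -0.0004
grip_force: 0.2
```

>>> move_arm:
  steps:
    - [0, 0, 0, 0.0005, 0]
    - [0, 0, 0, 0, 0]
    - [0, 0, 0, 0, 0]

```text
time: 23.22
eef_pos: [0.5459, 0.0464, 0.0993]
orientation: [3.142, 0.0, 2.924]
ft_force: [-0.6, -0.9, -0.3]
width: -0.0001
grip_force: 0.2
```

```bash
cat > th2.py <<'E'
from h import *
s=st(); p,d,W=snap("scene","lid2"); C=np.stack([(W[...,:2]-WELL)@EX-.010,(W[...,:2]-WELL)@EY+.055,W[...,2]],-1)
hsv=cv2.cvtColor(p,cv2.COLOR_RGB2HSV)
m=(hsv[...,0]>95)&(hsv[...,0]<130)&(hsv[...,1]>120)&(d>0)&(C[...,1]<-.035)&(C[...,1]>-.09)&(C[...,2]>.084)&(C[...,2]<.14)&(C[...,0]>-.07)&(C[...,0]<.05)
k=np.polyfit(C[m][:,0],C[m][:,2],1); print(m.sum(),'theta',-np.arctan(k[0]),'z at X=-.053',np.polyval(k,-.053),'z at hinge',np.polyval(k,.065))
E
python3 th2.py
```

```text
t 23.2167 pos [0.5459 0.0464 0.0993] rpy [3.1415 0.     2.9236] F [-0.61 -0.94 -0.33] w -0.0001 g 0.19662268181491527 q [ 0.37  0.33 -0.14 -0.   -1.11 -2.16]
1140 theta 0.05374902359813958 z at X=-.053 0.09795633412665972 z at hinge 0.09160783464916984
```

>>> move_arm:
  steps:
    - [0, 0, 0, 0.0005, 0]
    - [0, 0, 0, 0, 0]
    - [0, 0, 0, 0, 0]

```text
time: 23.52
eef_pos: [0.5458, 0.0464, 0.0988]
orientation: [-3.142, -0.0, 2.924]
ft_force: [0.0, -0.6, 0.2]
width: 0.0001
grip_force: 0.2
```

>>> move_arm:
  steps:
    - [0, 0, 0, 0.0005, 0]
    - [0, 0, 0, 0, 0]
    - [0, 0, 0, 0, 0]

```text
time: 23.77
eef_pos: [0.5458, 0.0464, 0.0982]
orientation: [3.142, 0.0, 2.924]
ft_force: [0.7, -0.5, 1.7]
width: -0.0003
grip_force: 0.2
```

>>> move_arm:
  steps:
    - [0, 0, 0, 0.0005, 0]
    - [0, 0, 0, 0, 0]
    - [0, 0, 0, 0, 0]

```text
time: 24.02
eef_pos: [0.5458, 0.0464, 0.0977]
orientation: [-3.142, -0.0, 2.924]
ft_force: [-0.6, 0.8, 0.8]
width: 0.0
grip_force: 0.2
```

Lid is in contact with θ ≈ 0.05. The catch is still below.

>>> move_arm:
  steps:
    - [0, 0, 0, 0.0005, 0]
    - [0, 0, 0, 0, 0]
    - [0, 0, 0, 0, 0]

```text
time: 24.27
eef_pos: [0.5458, 0.0464, 0.0973]
orientation: [3.142, -0.0, 2.924]
ft_force: [1.1, -0.4, 0.7]
width: 0.0001
grip_force: 0.2
```

>>> move_arm:
  steps:
    - [0, 0, 0, 0.0005, 0]
    - [0, 0, 0, 0, 0]
    - [0, 0, 0, 0, 0]

```text
time: 24.52
eef_pos: [0.5458, 0.0464, 0.0968]
orientation: [3.142, -0.0, 2.924]
ft_force: [0.3, 0.2, 0.4]
width: 0.0001
grip_force: 0.2
```

>>> move_arm:
  steps:
    - [0, 0, 0, 0.0005, 0]
    - [0, 0, 0, 0, 0]
    - [0, 0, 0, 0, 0]

```text
time: 24.77
eef_pos: [0.5458, 0.0464, 0.0962]
orientation: [3.142, -0.0, 2.924]
ft_force: [0.6, -0.7, -0.7]
width: 0.0001
grip_force: 0.2
```

>>> move_arm:
  steps:
    - [0, 0, 0, 0.0005, 0]
    - [0, 0, 0, 0, 0]
    - [0, 0, 0, 0, 0]

```text
time: 25.02
eef_pos: [0.5458, 0.0464, 0.0958]
orientation: [3.142, -0.0, 2.924]
ft_force: [0.6, 0.4, 0.9]
width: 0.0002
grip_force: 0.2
```

>>> move_arm:
  steps:
    - [0, 0, 0, 0.0005, 0]
    - [0, 0, 0, 0, 0]
    - [0, 0, 0, 0, 0]

```text
time: 25.27
eef_pos: [0.5459, 0.0464, 0.0955]
orientation: [-3.142, 0.0, 2.924]
ft_force: [-0.8, -1.0, 3.3]
width: 0.0002
grip_force: 1.5
```

>>> move_arm:
  steps:
    - [0, 0, 0, 0.0005, 0]
    - [0, 0, 0, 0, 0]
    - [0, 0, 0, 0, 0]

```text
time: 25.52
eef_pos: [0.5459, 0.0464, 0.0953]
orientation: [-3.142, 0.0, 2.924]
ft_force: [-1.3, -0.1, 5.4]
width: -0.0001
grip_force: 2.7
```

>>> move_arm:
  steps:
    - [0, 0, 0, 0.0004, 0]
    - [0, 0, 0, 0, 0]
    - [0, 0, 0, 0, 0]

```text
time: 25.77
eef_pos: [0.5459, 0.0463, 0.0952]
orientation: [-3.142, 0.001, 2.924]
ft_force: [-2.1, -1.0, 6.2]
width: 0.0001
grip_force: 3.4
```

>>> move_arm:
  steps:
    - [0, 0, 0, 0.0003, 0]
    - [0, 0, 0, 0, 0]
    - [0, 0, 0, 0, 0]

```text
time: 26.02
eef_pos: [0.5459, 0.0463, 0.095]
orientation: [-3.142, 0.001, 2.924]
ft_force: [-3.1, -0.8, 8.0]
width: -0.0003
grip_force: 3.9
```

>>> move_arm:
  steps:
    - [0, 0, 0, 0.0003, 0]
    - [0, 0, 0, 0, 0]
    - [0, 0, 0, 0, 0]

```text
time: 26.27
eef_pos: [0.546, 0.0463, 0.0949]
orientation: [-3.142, 0.001, 2.924]
ft_force: [-3.5, -0.3, 8.7]
width: 0.0001
grip_force: 4.3
```

>>> move_arm:
  steps:
    - [0, 0, 0, 0.0002, 0]
    - [0, 0, 0, 0, 0]
    - [0, 0, 0, 0, 0]

```text
time: 26.52
eef_pos: [0.546, 0.0463, 0.0947]
orientation: [-3.142, 0.001, 2.924]
ft_force: [-4.0, -0.4, 9.6]
width: -0.0001
grip_force: 4.4
```

>>> move_arm:
  steps:
    - [0, 0.0003, 0, 0, 0]
    - [0, 0, 0, 0, 0]
    - [0, 0, 0, 0, 0]

```text
time: 26.77
eef_pos: [0.5459, 0.0463, 0.0947]
orientation: [-3.142, 0.001, 2.924]
ft_force: [-2.5, 0.7, 8.4]
width: -0.0002
grip_force: 4.1
```

>>> move_arm:
  steps:
    - [0, 0, 0, 0.0002, 0]
    - [0, 0, 0, 0, 0]
    - [0, 0, 0, 0, 0]

```text
time: 27.02
eef_pos: [0.5459, 0.0463, 0.0947]
orientation: [3.142, 0.002, 2.924]
ft_force: [-3.0, -0.9, 8.8]
width: 0.0002
grip_force: 4.6
```

>>> move_arm:
  steps:
    - [0, 0.0002, 0, 0.0002, 0]
    - [0, 0, 0, 0, 0]
    - [0, 0, 0, 0, 0]

```text
time: 27.27
eef_pos: [0.5459, 0.0463, 0.0947]
orientation: [3.142, 0.002, 2.924]
ft_force: [-2.0, -0.8, 10.1]
width: 0.0002
grip_force: 4.9
```

>>> move_arm:
  steps:
    - [0, 0.0001, 0, 0.0002, 0]
    - [0, 0, 0, 0, 0]
    - [0, 0, 0, 0, 0]

```text
time: 27.52
eef_pos: [0.5459, 0.0463, 0.0944]
orientation: [3.142, 0.002, 2.924]
ft_force: [-2.4, -1.5, 8.0]
width: 0.0001
grip_force: 4.6
```

>>> move_arm:
  steps:
    - [0, 0.0001, 0, 0.0002, 0]
    - [0, 0, 0, 0, 0]
    - [0, 0, 0, 0, 0]

```text
time: 27.77
eef_pos: [0.5459, 0.0463, 0.0944]
orientation: [3.142, 0.002, 2.924]
ft_force: [-3.9, -1.1, 9.3]
width: -0.0001
grip_force: 5.0
```

>>> move_arm:
  steps:
    - [0, 0.0001, 0, 0.0002, 0]
    - [0, 0, 0, 0, 0]
    - [0, 0, 0, 0, 0]

```text
time: 28.02
eef_pos: [0.5459, 0.0463, 0.0943]
orientation: [3.142, 0.003, 2.924]
ft_force: [-2.6, -1.6, 10.6]
width: -0.0001
grip_force: 5.0
```

>>> move_arm:
  steps:
    - [0, 0.0002, 0, 0.0002, 0]
    - [0, 0, 0, 0, 0]
    - [0, 0, 0, 0, 0]

```text
time: 28.27
eef_pos: [0.5459, 0.0463, 0.0941]
orientation: [3.142, 0.003, 2.924]
ft_force: [-2.4, -1.1, 9.3]
width: -0.0001
grip_force: 4.9
```

>>> move_arm:
  steps:
    - [0, 0.0001, 0, 0.0002, 0]
    - [0, 0, 0, 0, 0]
    - [0, 0, 0, 0, 0]

```text
time: 28.52
eef_pos: [0.5459, 0.0463, 0.094]
orientation: [3.142, 0.003, 2.924]
ft_force: [-1.7, -0.8, 9.1]
width: 0.0
grip_force: 4.9
```

>>> move_arm:
  steps:
    - [0, 0.0001, 0, 0.0002, 0]
    - [0, 0, 0, 0, 0]
    - [0, 0, 0, 0, 0]

```text
time: 28.77
eef_pos: [0.5459, 0.0463, 0.0939]
orientation: [3.142, 0.003, 2.924]
ft_force: [-1.4, -1.8, 10.2]
width: -0.0003
grip_force: 5.3
```

>>> move_arm:
  steps:
    - [0, 0.0001, 0, 0.0002, 0]
    - [0, 0, 0, 0, 0]
    - [0, 0, 0, 0, 0]

```text
time: 29.02
eef_pos: [0.5459, 0.0463, 0.0938]
orientation: [3.142, 0.004, 2.924]
ft_force: [-1.9, -2.1, 10.9]
width: -0.0004
grip_force: 5.3
```

>>> move_arm:
  steps:
    - [0, 0.0001, 0, 0.0002, 0]
    - [0, 0, 0, 0, 0]
    - [0, 0, 0, 0, 0]

```text
time: 29.27
eef_pos: [0.5459, 0.0463, 0.0936]
orientation: [3.142, 0.004, 2.924]
ft_force: [-2.3, -1.6, 11.9]
width: -0.0001
grip_force: 5.2
```

>>> move_arm:
  steps:
    - [0, 0.0001, 0, 0.0001, 0]
    - [0, 0, 0, 0, 0]
    - [0, 0, 0, 0, 0]
    - [0, 0, 0, 0, 0]

```text
time: 29.6
eef_pos: [0.5459, 0.0463, 0.0936]
orientation: [3.141, 0.004, 2.924]
ft_force: [-2.2, -2.5, 11.6]
width: 0.0
grip_force: 5.4
```

>>> move_arm:
  steps:
    - [0, 0.0001, 0, 0.0001, 0]
    - [0, 0, 0, 0, 0]
    - [0, 0, 0, 0, 0]
    - [0, 0, 0, 0, 0]

```text
time: 29.93
eef_pos: [0.5459, 0.0463, 0.0936]
orientation: [3.141, 0.004, 2.924]
ft_force: [-1.6, -2.2, 11.1]
width: 0.0001
grip_force: 5.5
```

>>> move_arm:
  steps:
    - [0, 0.0001, -0.0001, 0.0002, 0]
    - [0, 0, 0, 0, 0]
    - [0, 0, 0, 0, 0]

```text
time: 30.18
eef_pos: [0.5458, 0.0463, 0.0933]
orientation: [3.141, 0.004, 2.924]
ft_force: [-0.6, -2.5, 9.9]
width: -0.0004
grip_force: 5.0
```

>>> move_arm:
  steps:
    - [0, 0.0001, -0.0001, 0.0001, 0]
    - [0, 0, 0, 0, 0]
    - [0, 0, 0, 0, 0]

```text
time: 30.43
eef_pos: [0.5459, 0.0463, 0.0933]
orientation: [3.141, 0.005, 2.924]
ft_force: [0.2, -2.9, 9.6]
width: 0.0002
grip_force: 5.2
```

>>> move_arm:
  steps:
    - [0, 0, -0.0002, 0.0002, 0]
    - [0, 0, 0, 0, 0]
    - [0, 0, 0, 0, 0]

```text
time: 30.68
eef_pos: [0.5458, 0.0463, 0.0931]
orientation: [3.141, 0.005, 2.924]
ft_force: [-1.0, -0.8, 10.7]
width: -0.0003
grip_force: 5.2
```

>>> move_arm:
  steps:
    - [0, 0, -0.0001, 0.0002, 0]
    - [0, 0, 0, 0, 0]
    - [0, 0, 0, 0, 0]

```text
time: 30.93
eef_pos: [0.5458, 0.0462, 0.0929]
orientation: [3.141, 0.005, 2.924]
ft_force: [-0.3, -1.6, 10.3]
width: -0.0001
grip_force: 5.3
```

>>> move_arm:
  steps:
    - [0, 0, -0.0001, 0.0001, 0]
    - [0, 0, 0, 0, 0]
    - [0, 0, 0, 0, 0]

```text
time: 31.18
eef_pos: [0.5459, 0.0462, 0.0929]
orientation: [3.141, 0.005, 2.924]
ft_force: [-0.7, 0.1, 11.4]
width: -0.0001
grip_force: 5.5
```

>>> move_arm:
  steps:
    - [0, 0, -0.0001, 0.0002, 0]
    - [0, 0, 0, 0, 0]
    - [0, 0, 0, 0, 0]

```text
time: 31.43
eef_pos: [0.5459, 0.0462, 0.0927]
orientation: [3.14, 0.005, 2.924]
ft_force: [-0.9, -0.1, 11.5]
width: 0.0001
grip_force: 5.5
```

>>> move_arm:
  steps:
    - [0, 0, 0, 0.0002, 0]
    - [0, 0, 0, 0, 0]
    - [0, 0, 0, 0, 0]

```text
time: 31.68
eef_pos: [0.5458, 0.0462, 0.0925]
orientation: [3.14, 0.005, 2.924]
ft_force: [-1.7, -0.6, 10.9]
width: 0.0
grip_force: 5.6
```

>>> move_arm:
  steps:
    - [0, 0, 0, 0.0001, 0]
    - [0, 0, 0, 0, 0]
    - [0, 0, 0, 0, 0]

```text
time: 31.93
eef_pos: [0.5459, 0.0462, 0.0925]
orientation: [3.14, 0.005, 2.924]
ft_force: [-1.1, 0.5, 11.8]
width: -0.0001
grip_force: 5.8
```

>>> move_arm:
  steps:
    - [0, 0.0001, 0, 0.0001, 0]
    - [0, 0, 0, 0, 0]
    - [0, 0, 0, 0, 0]

```text
time: 32.18
eef_pos: [0.5458, 0.0462, 0.0925]
orientation: [3.14, 0.005, 2.925]
ft_force: [-0.5, -0.6, 13.1]
width: 0.0001
grip_force: 6.0
```

>>> move_arm:
  steps:
    - [0, 0.0001, 0, 0.0002, 0]
    - [0, 0, 0, 0, 0]
    - [0, 0, 0, 0, 0]

```text
time: 32.43
eef_pos: [0.5458, 0.0462, 0.0923]
orientation: [3.14, 0.005, 2.925]
ft_force: [-1.4, -0.2, 11.7]
width: 0.0001
grip_force: 5.9
```

>>> move_arm:
  steps:
    - [0, 0, 0, 0.0001, 0]
    - [0, 0, 0, 0, 0]
    - [0, 0, 0, 0, 0]

```text
time: 32.68
eef_pos: [0.5458, 0.0462, 0.0923]
orientation: [3.14, 0.005, 2.925]
ft_force: [-1.3, -1.7, 11.6]
width: -0.0003
grip_force: 6.1
```

>>> move_arm:
  steps:
    - [0, 0, 0, 0.0001, 0]
    - [0, 0, 0, 0, 0]
    - [0, 0, 0, 0, 0]

```text
time: 32.93
eef_pos: [0.5458, 0.0462, 0.0923]
orientation: [3.14, 0.005, 2.925]
ft_force: [-0.6, -0.8, 12.5]
width: -0.0005
grip_force: 6.4
```

>>> move_arm:
  steps:
    - [0, 0, 0, 0.0001, 0]
    - [0, 0, 0, 0, 0]
    - [0, 0, 0, 0, 0]

```text
time: 33.18
eef_pos: [0.5458, 0.0462, 0.092]
orientation: [3.14, 0.005, 2.925]
ft_force: [-1.6, -0.7, 11.8]
width: -0.0003
grip_force: 6.1
```

>>> move_arm:
  steps:
    - [0, 0, 0, 0.0001, 0]
    - [0, 0, 0, 0, 0]
    - [0, 0, 0, 0, 0]

```text
time: 33.43
eef_pos: [0.5458, 0.0462, 0.092]
orientation: [3.14, 0.005, 2.925]
ft_force: [-1.8, -0.4, 12.9]
width: 0.0002
grip_force: 6.4
```

>>> move_arm:
  steps:
    - [0, 0, 0, 0.0001, 0]
    - [0, 0, 0, 0, 0]
    - [0, 0, 0, 0, 0]

```text
time: 33.68
eef_pos: [0.5458, 0.0462, 0.0913]
orientation: [3.14, 0.005, 2.924]
ft_force: [1.9, -1.8, 3.8]
width: 0.0
grip_force: 1.7
```

>>> move_arm:
  steps:
    - [0, 0, 0, 0.0001, 0]
    - [0, 0, 0, 0, 0]
    - [0, 0, 0, 0, 0]

```text
time: 33.93
eef_pos: [0.5436, 0.0463, 0.0889]
orientation: [3.141, -0.0, 2.923]
ft_force: [1.2, -0.0, 3.0]
width: -0.0002
grip_force: 1.0
```

The force dropped from 12.9 to 3 N and the tip moved 3 mm, so that was the click. Lifting off gently and checking.

>>> move_arm:
  steps:
    - [0, 0, 0, -0.001, 0]
    - [0, 0, 0, -0.002, 0]
    - [0, 0, 0, -0.004, 0]
    - [0, 0, 0, -0.008, 0]
    - [0, 0, 0, -0.015, 0]
    - [0, 0, 0, -0.02, 0]
    - [0, 0, 0, -0.03, 0]
    - [0, 0, 0, -0.03, 0]
    - [0, 0, 0, 0, 0]
    - [0, 0, 0, 0, 0]

```text
time: 34.77
eef_pos: [0.5448, 0.0465, 0.2018]
orientation: [3.139, 0.004, 2.924]
ft_force: [0.2, -0.6, -0.6]
width: -0.0003
grip_force: 0.0
```

```bash
python3 th2.py; python3 - <<'E'
import cv2; p=cv2.imread('pics/lid2.png'); cv2.imwrite('pics/lidc2.png',cv2.resize(p[100:320,270:500],None,fx=2.5,fy=2.5))
E
```

```text
t 34.7667 pos [0.5448 0.0465 0.2018] rpy [3.139  0.0043 2.9237] F [ 0.22 -0.57 -0.63] w -0.0003 g 0.0 q [ 0.37  0.26  0.03  0.   -1.34 -2.16]
1105 theta -0.023751077325043307 z at X=-.053 0.08802133123352153 z at hinge 0.09082448547691373
```

View pics/lidc2.png

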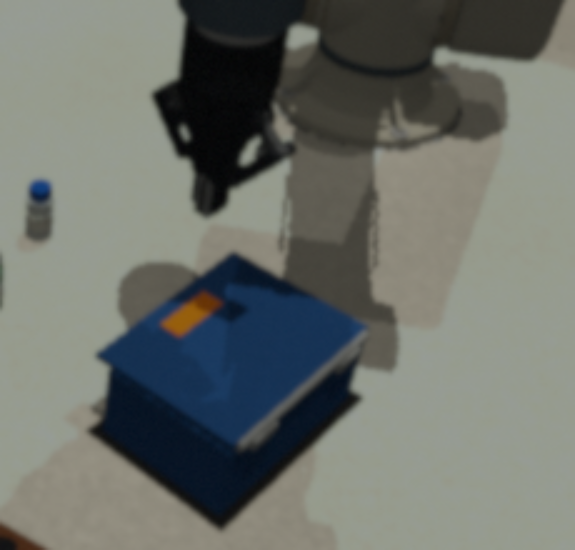

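The picture shows the lid staying shut by itself with the gripper clear above it. I measure its angle at about −0.02 rad. Handing in.

```bash
python3 -c "
from cell import *
print(sign_off())"
```

```text
the job is handed in; nothing more can be done
None
```

The amber vial stands in its well, the lid clicked shut and stays latched by itself (measured force never above about 13.5 N), and I handed the job in at about 35 s; the sign-off returned no verdict.

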